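# Stop the gear run-in stand and hold its guard gate wide open

## Task

The gear in the run-in stand is to be looked at: stop the stand by pushing the black mushroom button on its control column fully down and letting it come up again, which also draws the guard bolt. Then squeeze the catch on top of the column and let it go, so that the gate springs out onto its safety catch, and squeeze the safety catch on top of the gate and swing the gate out past its click stop until it stands wide open, nearly square to the front of the stand. The gate springs back if left, so finish while holding it wide open and still with the gripper, and leave the things lying round the stand where they are.

Things in the scene. Friction and masses are not known exactly. Their poses are not given: they have to be found in the camera images.
- stand: Gear run-in stand, fixed, 280 wide (y) x 190 deep (x) x 130 mm high; origin at bench level under its middle, x to its rear, y to its left; its front (-x) roughly faces the robot. Left: a gear behind a barred gate. Right: closed control column (y -140 to -40, x -112 to 60, top z 131 mm) with the stop button and the column catch on top. Nothing on it is above z 191 mm; the gate's sweep is clear
- stop_button (a joint): stop button travel: 0 up, 0.008 m fully down; sprung, 2.3 N to start, about 7 N fully down; comes up by itself. Pressing it fully down also draws the guard bolt out of the way of the gate's edge; the bolt stays drawn
- stop_button_top (a point): middle of the top of the mushroom stop button (round, black, 36 mm across), 160.5 mm above the bench when up; on the column at stand (10, -90) mm; press straight down
- column_catch_mid (a point): column catch, at stand (-78, -99) mm: point midway between its two pinch tabs, z 172 mm. Tabs: upright steel plates 24 mm wide (stand x), 6 thick, z 138 to 191, outer faces 26 mm either side of this point along the stand's y (52 over both); geared together, they slide towards each other. The block between them reaches z 148. At least 35 mm is free outside each tab
- column_catch (a joint): travel of each column catch tab: 0 released, 0.009 m squeezed home (34 mm over both); sprung, about 8 N on the pair. Beyond about 0.0055 its bolt frees the gate (if the guard bolt is drawn) and a spring kicks the gate out to about 0.15 rad, where its safety catch stops it. Let go, the tabs spring back and do not hold the gate again
- guard_gate: barred gate, 153 wide, z 36 to 128 mm; origin on its hinge axis (stand x -69, y 118 mm) at bench level; y axis from free edge to hinge; shut, parallel to the stand. Opens to the front, clockwise from above: about 0.15 rad on its safety catch, click stop hump 0.5 to 0.87 (5 N at the catch), wide from 1.15, stop 1.45. Spring shuts it (2 N at the catch); let go, it drops to 0.87
- gate_catch_mid (a point): the gate's safety catch, also its handle: point midway between its two pinch tabs on the gate's top rail, z 172 mm, 125 mm from the hinge axis; moves with the gate. Tabs as on the column catch, outer faces 26 mm either side of this point along the gate's y axis; the space outside them is free above z 152 mm. Keep it squeezed as a handle to swing the gate
- gate_catch (a joint): travel of each tab of the gate's safety catch: 0 released, 0.009 m squeezed home; sprung, about 8 N on the pair. Its bolt catches behind a lug on the column's front corner at about 0.15 rad of the gate and clears it beyond about 0.0055
- spare_gear: bystander: spare steel gear wheel, 84 mm across, 26 mm high, lying flat to the left of the stand
- oil_can: bystander: conical oil can with bent spout, 88 x 116 x 202 mm, beside the stand's rear left
- spanner: bystander: open-ended spanner, 204 mm long, 8 mm thick, lying on the bench in front and to the left of the stand
- nut: bystander: hex nut 34 mm across, 20 mm high, to the right of the stand
- notebook: bystander: dark notebook, 150 x 106 x 12 mm, on the left of the bench
- calipers: bystander: outside calipers, 126 x 84 x 11 mm, lying on the notebook
- v_block: bystander: V-block, 45 x 55 x 38 mm, at the front left of the bench

How it is judged:
On the way, in this order (a step that is already met when the one before it is completed fails the run):
1. the stop button is pushed fully down (value of joint stop_button above 0.007 m), for 0.05 s.
2. the button is let up again, the gate still shut (value of joint stop_button below 0.001 m and angle between the y axis of guard_gate and the y axis of stand, either way round below 0.05 rad), for 0.1 s.
3. the column catch is squeezed (value of joint column_catch above 0.0055 m and value of joint gate_catch below 0.003 m), for 0.1 s.
4. the column catch is let go and the gate stands out on its safety catch (value of joint column_catch below 0.0015 m and value of joint gate_catch below 0.003 m and angle between the y axis of guard_gate and the y axis of stand, either way round between 0.1 and 0.25 rad), for 0.1 s.
5. the gate's safety catch is squeezed (value of joint gate_catch above 0.0055 m and angle between the y axis of guard_gate and the y axis of stand, either way round below 0.4 rad), for 0.05 s.
6. the gate is swung past its click stop (angle between the y axis of guard_gate and the y axis of stand, either way round above 0.95 rad), for 0.1 s.
At the end, for the whole second after the job is handed in: The gate stands at 1.15 rad (66 degrees) or more and is still (below 0.05 rad/s), with the fingers bearing on it with more than 0.8 N; the stop button is up (within 1 mm) and the column catch is released (within 1.5 mm) (angle between the y axis of guard_gate and the y axis of stand, either way round above 1.15 rad and angular speed of guard_gate below 0.05 rad/s and contact force between the fingers and guard_gate above 0.8 N and value of joint stop_button below 0.001 m and value of joint column_catch below 0.0015 m); the arm keeps its last pose, push and grip.
It fails at once if a thing lying round the stand is pushed about (more than 20 mm) (distance of any of spare_gear, oil_can, spanner, nut, notebook, calipers, v_block from where it was at the start of the episode above 0.02 m).
It also fails if it takes over 45 s, if anything falls off the work surface, if the arm or the gripper's body presses on something with over 40 N, if the wrist force passes 120 N, or if a joint passes its speed limit or range.

## Robot

A 7-joint arm with a two-finger parallel gripper is mounted at the origin on a cart in front of the work surface, level with it; the furniture and walls round the work are solid. World frame = base frame: x ahead of the robot, y to its left, z up, the work surface at z = 0. Lengths are in m, angles in rad, forces in N, time in s.
With the tool pointing down it reaches from about 0.4 to 0.85 m from the base axis. Payload 10.4 kg.
Tool frame: the origin (TCP) lies on the centre line of the jaws, within the pads' length; the fingertips stand 11 mm ahead of it and the grasp point (between the pads) lies 8 mm behind it (tip_reach is the distance from the TCP to the fingertips, in m); z points along the fingers, y is the line along which they close (so a half turn about z gives the same grasp; the last joint's range is limited). The gripper opens to 85 mm and grips with 20 to 120 N. Pads are 22 mm wide; open, the fingers measure 114 mm over their backs; the gripper's body (76 mm by 85 mm) begins 54 mm behind the grasp point. The pads swing forward as they close: fully open they stand 13 mm farther back than shut.
Start: joints at [-0.023, 0.332, -0.065, 1.46, 0.022, 1.35, -0.088], TCP at [0.625, 0, 0.242] pointing down, gripper open.
Joint ranges: [-2.6, 2.6], [-0.5, 2.12], [-1.47, 1.34], [0.16, 2.42], [-1.27, 4.41], [0.06, 2.06], [-2.6, 2.6]. Speed limits (rad/s): [2.22, 2.22, 2.79, 2.79, 3.14, 3.14, 3.14].

## Interface

Orientations are given as a unit quaternion [x, y, z, w].
In Python, from workcell import get_obs, camera, hand_in, tip_reach gives the robot as it stands. The module is installed in compiled form; this text tells all that it offers.
- The arm moves only by the tool move_arm, never from a script. Its argument "plan" is a list of rows, each an object with "delta_pos": the shift along the tool's x, y, z in normalised numbers (1 is 800 mm), a list of three; "turn": the turn, a rotation vector about the tool's x, y, z in parts of the range, where 1.0 means 2 pi rad, a list of three; "fingers": the closure, from 0 (fully open) to 1 (shut). A call has 1 to 12 rows; each row is the pose to reach, as a shift and turn from the pose commanded when the call began, along the tool's axes at that moment; what a row does not reach only later rows make up. A row lasts 1/8 s, in which the tool goes at most 62.5 mm and 10.7 degrees, less where a joint would pass 70% of its speed; a pose out of reach is approached as far as the arm can. A call with a gripper value outside its range is refused whole. The fingers move at their own pace and stop on an object; "force" is the grip in N (left out, the last holds). Time passes only in rows, so rows that repeat a pose let the fingers close. It gives the time, the measured TCP pose, the force, the opening and the grip force at its end, in the units of the state.
- get_obs(): the state, without advancing time (a new reading comes with each control period).
- camera(name): name is "scene" or "side" or "wrist"; returns a dict with "color" (400x640x3 uint8, red, green, blue), "range_z" (400x640 float32, m along the optical axis (not along the pixel's ray), 0 where there is no reading), "fx", "fy", "cx", "cy" (pixels), "R" (3x3) and "t" (3): a world point X has camera coordinates R X + t; the wrist camera has in their place "tool_from_camera" (4x4, takes a point from camera to tool coordinates, whose origin is the TCP and whose axes are the flange's). Camera axes: x right, y down, z forward; pixel columns grow to the right and rows downward; lengths in m; the calibration is good to about 2 mm. A picture is of the moment at which its call begins: read the wrist's pose just before it.
- hand_in(): hands the job in; it is judged then, once.
The state is a dict: "clock": time; "joint_pos": joint angles; "joint_velocities": joint speeds; "tau": joint torques, N m; "position": TCP position; "ee_rot": TCP orientation; "ft_force": force on the tool from outside, world axes, zero at the start; "torque": the same for the moment, N m; "grip_width": opening from 0.0 (shut) to 1.0 (fully open); "grasp_force": force on a finger pad.
Only numpy, scipy, OpenCV 4.12 (cv2) and the standard library are available. Lean on these libraries where they do the work, as an engineer would, in place of code of your own. Each camera call takes 0.05 s, during which the arm holds its last target. There are 200 camera calls.

## Working session

There is one attempt and no reset: what is moved stays moved. The work goes in short steps, Python scripts to look and compute and a tool call to move; the robot and the scene stay as the last step left them, time stands still between calls to the robot, and variables do not carry over. Pictures are saved under pics/ and viewed, at most 10 in all, crops included, and the job is handed in when it is done.

Besides the shell and the picture viewer there is one more tool, called after ">>>" as name(argument=value, ...) on one line, values as JSON. move_arm: Moves the arm, as the interface text tells. Its arguments: {"type":"object","properties":{"plan":{"type":"array","items":{"type":"object","properties":{"delta_pos":{"type":"array","items":{"type":"number"}},"turn":{"type":"array","items":{"type":"number"}},"fingers":{"type":"number"}}}},"force":{"type":"number"}},"required":["plan"]}

```bash
mkdir -p pics
python3 - <<'E'
from workcell import *
import cv2,numpy as np
o=get_obs();print({k:np.round(v,4) for k,v in o.items()},tip_reach if not callable(tip_reach) else tip_reach())
for n in ("scene","side"):
    c=camera(n);cv2.imwrite(f"pics/{n}0.png",c["color"][:,:,::-1]);np.savez(f"{n}0.npz",**c)
    print(n,c["R"],c["t"],c["fx"],c["cx"],c["cy"])
E
```

```text
{'clock': np.float64(0.0), 'joint_pos': array([-0.0226,  0.3329, -0.0647,  1.4609,  0.0216,  1.3499, -0.0885]), 'joint_velocities': array([-0.0002, -0.0001,  0.0007, -0.0011, -0.0012, -0.0018,  0.0003]), 'tau': array([ 5.0000e-04, -6.2545e+01,  4.9700e-02, -3.9161e+01,  1.6400e-02,
        9.8000e-03, -0.0000e+00]), 'position': array([ 0.6246, -0.    ,  0.2415]), 'ee_rot': array([ 7.071e-01,  7.071e-01, -5.000e-04, -5.000e-04]), 'ft_force': array([ 0.6974, -0.0082, -0.286 ]), 'torque': array([ 0.0325, -0.0036,  0.0617]), 'grasp_force': np.float64(0.0), 'grip_width': np.float64(1.0023)} 0.011
scene [[-6.27333198e-01 -7.78750565e-01  7.84744615e-04]
 [-3.84451380e-01  3.08823429e-01 -8.69957025e-01]
 [ 6.77237178e-01 -5.46054619e-01 -4.93126919e-01]] [0.52493634 0.21881918 0.79582451] 362.40766181285954 319.93249518539886 192.79363766565075
side [[ 0.41081909  0.91170168  0.00526579]
 [ 0.72704871 -0.32411729 -0.60526701]
 [-0.55011622  0.25248373 -0.7960051 ]] [-0.43976389 -0.20441303  1.53474268] 476.5801559836536 316.88299951651027 192.93823271634787
```

View pics/scene0.png

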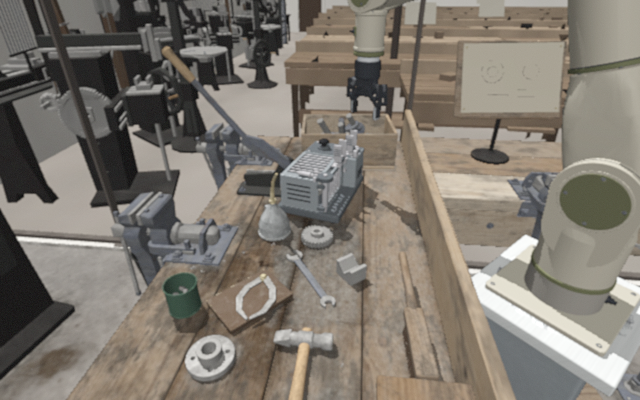

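View pics/side0.png

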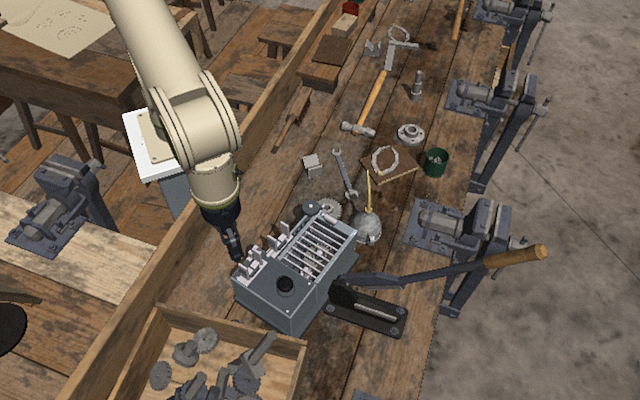

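```bash
cat > h.py <<'E'
import numpy as np,cv2
def pts(c):
    v,u=np.mgrid[0:400,0:640];z=c["range_z"]
    P=np.stack([(u-c["cx"])*z/c["fx"],(v-c["cy"])*z/c["fy"],z],-1)
    W=(P-c["t"])@c["R"]; W[z==0]=np.nan; return W
E
python3 - <<'E'
from h import *
c=dict(np.load("side0.npz"));W=pts(c)
col=c["color"]
cv2.imwrite("pics/sidecrop.png",cv2.resize(col[190:350,220:380,::-1],None,fx=3.7,fy=3.7,interpolation=cv2.INTER_CUBIC))
print(W[283,285],W[300,320])
roi=np.zeros((400,640),bool);roi[190:350,220:370]=1
b=roi&(col.max(2)<60)&(abs(W[...,2]-.158)<.008)
print("button",b.sum(),W[b].mean(0),W[b].min(0),W[b].max(0))
n,l,s,ce=cv2.connectedComponentsWithStats((roi&(W[...,2]>.14)&(W[...,2]<.2)).astype(np.uint8),connectivity=4)
for i in range(1,n):
    if s[i,4]>6:
        m=l==i;print(s[i],np.round(np.nanmean(W[m],0),4),np.round(np.ptp(W[m],0),3),W[m][:,2].max().round(4))
m=roi&(abs(W[...,2]-.131)<.005);print("top",m.sum(),np.nanmean(W[m],0))
r=cv2.minAreaRect((W[m][:,:2]*1000).astype(np.float32));print(r)
E
```

```text
[0.71918553 0.08161786 0.16018543] [0.73419593 0.15952977 0.03420744]
button 247 [0.72981174 0.0961695  0.15862377] [ 0.5708573  -0.02369698  0.15013306] [0.82474143 0.36096295 0.16586698]
[367 190   3   9  27] [0.5734 0.3631 0.1521] [0.014 0.008 0.024] 0.1639
[302 199  22  16 225] [0.5442 0.2204 0.1438] [0.043 0.053 0.01 ] 0.1506
[321 213  17  12  74] [0.5931 0.2472 0.1434] [0.039 0.029 0.008] 0.1486
[265 221  25  37 368] [0.6093 0.1078 0.1623] [0.05  0.069 0.056] 0.1956
[238 244  25  36 394] [0.6434 0.0309 0.1625] [0.077 0.058 0.056] 0.1962
[349 272  21  12 176] [0.77   0.2407 0.1552] [0.04  0.035 0.038] 0.1784
[277 276  16  17 208] [0.7198 0.0802 0.1583] [0.034 0.035 0.025] 0.1652
[253 330  25  20 259] [ 0.8254 -0.001   0.1718] [0.037 0.056 0.05 ] 0.1899
top 4104 [0.68073298 0.11376748 0.13130288]
((691.1634521484375, 156.9626922607422), (251.0830535888672, 466.1011047363281), 20.047420501708984)
```

View pics/sidecrop.png

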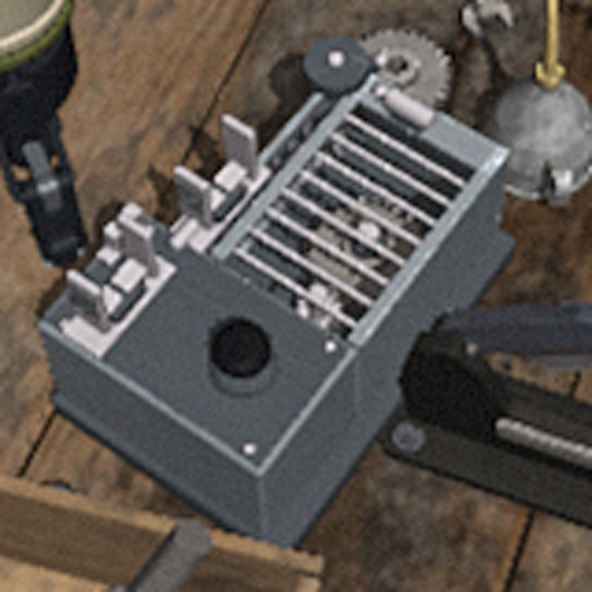

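Run:
```python
from h import *
c=dict(np.load("side0.npz"));W=pts(c);col=c["color"]
for (u0,v0,w,h) in ((265,221,25,37),(238,244,25,36)):
    roi=np.zeros((400,640),bool);roi[v0:v0+h,u0:u0+w]=1
    for t in (.165,.186):
        n,l,s,ce=cv2.connectedComponentsWithStats((roi&(W[...,2]>t)&(W[...,2]<.2)).astype(np.uint8),connectivity=4)
        for i in range(1,n):
            if s[i,4]>3:
                m=l==i;print(t,s[i],np.round(np.nanmean(W[m],0),4),np.round(W[m].min(0),4),np.round(W[m].max(0),4))
# column top: plane pixels
roi=np.zeros((400,640),bool);roi[240:325,230:320]=1
m=roi&(abs(W[...,2]-.131)<.003)
m=m.astype(np.uint8);n,l,s,_=cv2.connectedComponentsWithStats(m,connectivity=4)
i=1+s[1:,4].argmax();m=l==i;print(s[i]);P=W[m][:,:2]*1000
print(cv2.minAreaRect(P.astype(np.float32)))
h=cv2.convexHull(P.astype(np.float32)).squeeze();h=cv2.approxPolyDP(h.reshape(-1,1,2),6,True).squeeze();print(h.round(0).tolist())
# button top
b=(abs(W[...,2]-.1605)<.005);b[:270]=0;b[300:]=0;b[:,:270]=0;b[:,300:]=0
P=W[b];print("btn",P.mean(0),(P.min(0)+P.max(0))/2,np.ptp(P,0),b.sum())
```

```text
0.165 [280 221   9  12  75] [0.5962 0.1298 0.1821] [0.5856 0.123  0.1661] [0.606  0.1374 0.1956]
0.165 [267 234  10  13  77] [0.6191 0.0901 0.1814] [0.6049 0.0833 0.1652] [0.6286 0.0981 0.1946]
0.186 [280 221   9   7  32] [0.5957 0.1302 0.1914] [0.5856 0.1232 0.186 ] [0.606  0.1371 0.1956]
0.186 [267 234   9   8  31] [0.618  0.0905 0.191 ] [0.6049 0.0835 0.186 ] [0.6284 0.0969 0.1946]
0.165 [251 247  11  13  76] [0.6364 0.0474 0.1822] [0.625  0.0398 0.1652] [0.6464 0.0557 0.1948]
0.165 [238 262  11  13  74] [0.6607 0.0082 0.1834] [6.492e-01 6.000e-04 1.660e-01] [0.6691 0.0161 0.1962]
0.186 [251 247  10   8  35] [0.6357 0.0477 0.1908] [0.625  0.04   0.1863] [0.6451 0.0552 0.1948]
0.186 [238 262   9   9  35] [0.6593 0.0083 0.1911] [0.6492 0.0012 0.186 ] [0.6691 0.015  0.1962]
[ 230  240   89   78 2018]
((670.5576171875, 90.275390625), (171.80117797851562, 166.38174438476562), 30.6662540435791)
[[782.0, 71.0], [732.0, 155.0], [611.0, 152.0], [592.0, 63.0], [641.0, -22.0], [778.0, 59.0]]
btn [0.71844377 0.08047009 0.15968514] [0.71754904 0.08016159 0.16038657] [0.03391875 0.03335509 0.00962145] 172
```

The manual's scale: shifts go in shares of 800 mm and turns go in shares of 2 pi rad. Converting my numbers, 0.0934 m / 0.8 = 0.1168, 0.02 m / 0.8 = 0.025, -2.107 rad / 6.2832 = -0.3353.

>>> move_arm(plan=[{"delta_pos": [0.05,0.0588,0],"turn": [0,0,-0.0286],"fingers": 1},{"delta_pos": [0.1,0.1168,0],"turn": [0,0,-0.0573],"fingers": 1},{"delta_pos": [0.1,0.1168,0],"turn": [0,0,-0.0859],"fingers": 1},{"delta_pos": [0.1,0.1168,0],"turn": [0,0,-0.1146],"fingers": 1},{"delta_pos": [0.1,0.1168,0],"turn": [0,0,-0.1432],"fingers": 1},{"delta_pos": [0.1,0.1168,0],"turn": [0,0,-0.1719],"fingers": 1},{"delta_pos": [0.1,0.1168,0],"turn": [0,0,-0.2005],"fingers": 1},{"delta_pos": [0.1,0.1168,0],"turn": [0,0,-0.2292],"fingers": 1},{"delta_pos": [0.1,0.1168,0],"turn": [0,0,-0.2578],"fingers": 1},{"delta_pos": [0.1,0.1168,0],"turn": [0,0,-0.2865],"fingers": 1},{"delta_pos": [0.1,0.1168,0.025],"turn": [0,0,-0.3151],"fingers": 1},{"delta_pos": [0.1,0.1168,0.05],"turn": [0,0,-0.3353],"fingers": 1}])

```text
clock: 1.6
position: [0.7183, 0.0799, 0.2014]
ee_rot: [-0.267, 0.964, 0.0, -0.0]
ft_force: [0.2, -0.6, -0.1]
grip_width: 0.004
grasp_force: 0.0
```

To row units: 0.041 m / 0.8 = 0.0513, 0.04 m / 0.8 = 0.05.

>>> move_arm(plan=[{"delta_pos": [0,0,0.025],"turn": [0,0,0],"fingers": 1},{"delta_pos": [0,0,0.04],"turn": [0,0,0],"fingers": 1},{"delta_pos": [0,0,0.0475],"turn": [0,0,0],"fingers": 1},{"delta_pos": [0,0,0.05],"turn": [0,0,0],"fingers": 1},{"delta_pos": [0,0,0.0513],"turn": [0,0,0],"fingers": 1},{"delta_pos": [0,0,0.0513],"turn": [0,0,0],"fingers": 1}])

```text
clock: 2.35
position: [0.7183, 0.0799, 0.1634]
ee_rot: [-0.264, 0.965, -0.0, 0.0]
ft_force: [-8.0, -1.4, 12.0]
grip_width: -0.0
grasp_force: 5.8
```

To row units: 0.002 m / 0.8 = 0.0025.

>>> move_arm(plan=[{"delta_pos": [0,0,0.0025],"turn": [0,0,0],"fingers": 1},{"delta_pos": [0,0,0.0025],"turn": [0,0,0],"fingers": 1}])

```text
clock: 2.6
position: [0.7184, 0.08, 0.1631]
ee_rot: [-0.264, 0.965, -0.0, 0.001]
ft_force: [-12.6, -3.0, 22.3]
grip_width: -0.003
grasp_force: 10.8
```

Run:
```python
from workcell import *
o=get_obs();print(o["position"],o["ft_force"],o["joint_pos"])
```

```text
[0.71838211 0.07996654 0.16311662] [-12.62260099  -3.01344935  22.2644394 ] [ 0.09118643  0.62852125 -0.41943705  1.24019534  0.25060032  1.32152137
  1.7871572 ]
```

To row units: -0.09 m / 0.8 = -0.1125, 0.088 m / 0.8 = 0.11.

>>> move_arm(plan=[{"delta_pos": [0,0,-0.025],"turn": [0,0,0],"fingers": 1},{"delta_pos": [0,0,-0.075],"turn": [0,0,0],"fingers": 1},{"delta_pos": [0,0,-0.1125],"turn": [0,0,0],"fingers": 0},{"delta_pos": [0.055,-0.005,-0.1125],"turn": [0,0,0],"fingers": 0},{"delta_pos": [0.11,-0.0113,-0.1125],"turn": [0,0,0],"fingers": 0},{"delta_pos": [0.11,-0.0113,-0.1125],"turn": [0,0,0],"fingers": 0},{"delta_pos": [0.11,-0.0113,-0.1125],"turn": [0,0,0],"fingers": 0}])

```text
clock: 3.48
position: [0.6478, 0.0278, 0.2501]
ee_rot: [-0.265, 0.964, 0.0, 0.001]
ft_force: [-0.4, 0.2, -0.0]
grip_width: 0.997
grasp_force: 0.0
```

Run:
```python
from workcell import *
import numpy as np,cv2
from scipy.spatial.transform import Rotation as Ro
o=get_obs();c=camera("wrist");print(o["position"],o["ee_rot"],o["ft_force"])
np.savez("w1.npz",**c)
T=c["tool_from_camera"];v,u=np.mgrid[0:400,0:640];z=c["range_z"]
P=np.stack([(u-c["cx"])*z/c["fx"],(v-c["cy"])*z/c["fy"],z],-1)@T[:3,:3].T+T[:3,3]
W=P@Ro.from_quat(o["ee_rot"]).as_matrix().T+o["position"]
m=(z>0)&(W[...,2]>.184)&(W[...,2]<.196)&(W[...,0]>.55)
n,l,s,_=cv2.connectedComponentsWithStats(m.astype(np.uint8),connectivity=4)
for i in range(1,n):
    if s[i,4]>30: k=l==i;print(s[i],W[k].mean(0).round(4),"tool mid",((P[k].min(0)+P[k].max(0))/2).round(4),np.ptp(P[k],0).round(4))
cv2.imwrite("pics/w1.png",c["color"][:,:,::-1])
```

```text
[0.64782008 0.0277674  0.25007328] [-2.64644356e-01  9.64345833e-01  2.45779394e-05  6.91681676e-04] [-0.35979771  0.16232145 -0.00480995]
[345 207  10  34 284] [0.6338 0.0479 0.1908] tool mid [0.0008 0.0249 0.0611] [0.0238 0.0061 0.0095]
[283 208  10  33 282] [0.657  0.0092 0.1907] tool mid [ 0.001  -0.021   0.0615] [0.0233 0.0062 0.0091]
[405 216  13  33 327] [0.6166 0.0904 0.1902] tool mid [-0.0057  0.0707  0.0616] [0.0237 0.0066 0.009 ]
[464 217  18  33 392] [0.594  0.1302 0.1897] tool mid [-0.0067  0.1166  0.0613] [0.0235 0.0066 0.0092]
```

View pics/w1.png

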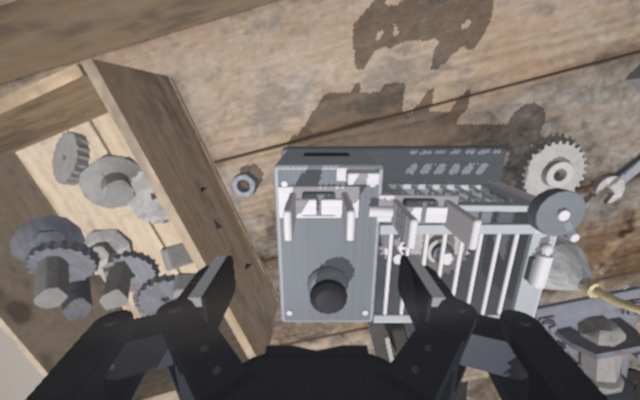

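To row units: 0.082 m / 0.8 = 0.1025, 0.002 m / 0.8 = 0.0025.

>>> move_arm(force=20, plan=[{"delta_pos": [0.0013,0.0025,0.0375],"turn": [0,0,0],"fingers": 0},{"delta_pos": [0.0013,0.0025,0.075],"turn": [0,0,0],"fingers": 0},{"delta_pos": [0.0013,0.0025,0.1025],"turn": [0,0,0],"fingers": 0},{"delta_pos": [0.0013,0.0025,0.1025],"turn": [0,0,0],"fingers": 0.3},{"delta_pos": [0.0013,0.0025,0.1025],"turn": [0,0,0],"fingers": 0.62},{"delta_pos": [0.0013,0.0025,0.1025],"turn": [0,0,0],"fingers": 0.62},{"delta_pos": [0.0013,0.0025,0.1025],"turn": [0,0,0],"fingers": 0.62},{"delta_pos": [0.0013,0.0025,0.1025],"turn": [0,0,0],"fingers": 0.62}])

```text
clock: 4.53
position: [0.6467, 0.0288, 0.1694]
ee_rot: [-0.265, 0.964, -0.0, 0.002]
ft_force: [1.4, -0.7, 5.3]
grip_width: 0.383
grasp_force: 16.8
```

To row units: -0.08 m / 0.8 = -0.1, 0.06 m / 0.8 = 0.075, 0.1 rad / 6.2832 = 0.0159.

>>> move_arm(plan=[{"delta_pos": [0,0,0],"turn": [0,0,0],"fingers": 0.62},{"delta_pos": [0,0,0],"turn": [0,0,0],"fingers": 0},{"delta_pos": [0,0,0],"turn": [0,0,0],"fingers": 0},{"delta_pos": [0,0,0],"turn": [0,0,0],"fingers": 0},{"delta_pos": [0,0,0],"turn": [0,0,0],"fingers": 0},{"delta_pos": [0,0,-0.05],"turn": [0,0,0],"fingers": 0},{"delta_pos": [0,0,-0.1],"turn": [0,0,0],"fingers": 0},{"delta_pos": [0.0375,0.075,-0.1],"turn": [0,0,0.0159],"fingers": 0},{"delta_pos": [0.0375,0.075,-0.1],"turn": [0,0,0.0159],"fingers": 0}])

```text
clock: 5.65
position: [0.5861, 0.0682, 0.2477]
ee_rot: [-0.218, 0.976, 0.0, -0.0]
ft_force: [-0.1, -0.1, 0.8]
grip_width: 0.993
grasp_force: 0.0
```

```bash
cat > w.py <<'E'
from workcell import *
import numpy as np,cv2
from scipy.spatial.transform import Rotation as Ro
o=get_obs();c=camera("wrist");print(o["position"],o["ee_rot"],o["ft_force"],o["grip_width"],o["joint_pos"].round(2))
T=c["tool_from_camera"];v,u=np.mgrid[0:400,0:640];z=c["range_z"]
P=np.stack([(u-c["cx"])*z/c["fx"],(v-c["cy"])*z/c["fy"],z],-1)@T[:3,:3].T+T[:3,3]
W=P@Ro.from_quat(o["ee_rot"]).as_matrix().T+o["position"]
m=(z>0)&(W[...,2]>.184)&(W[...,2]<.196)
n,l,s,_=cv2.connectedComponentsWithStats(m.astype(np.uint8),connectivity=4)
for i in range(1,n):
    if s[i,4]>100:
        k=l==i;r=cv2.minAreaRect((P[k][:,:2]*1000).astype(np.float32))
        print(s[i],W[k].mean(0).round(4),"tool mid",np.round(r,1) if 0 else r)
cv2.imwrite("pics/w2.png",c["color"][:,:,::-1])
E
python3 w.py
```

```text
[0.58614443 0.06815788 0.24771516] [-2.18068870e-01  9.75933308e-01  2.47741724e-04 -2.91938875e-04] [-0.14526685 -0.06166871  0.76738088] 0.9933807944905696 [ 0.19  0.29 -0.47  1.53  0.13  1.35  1.72]
[323 232   9  33 257] [0.5978 0.0824 0.1908] tool mid ((-18.072689056396484, 7.991748809814453), (23.96877098083496, 5.991236686706543), 0.31628939509391785)
[382 235  13  33 307] [0.5808 0.1244 0.1903] tool mid ((-20.22382164001465, 53.748538970947266), (23.59813117980957, 6.1922125816345215), 3.7693753242492676)
[261 253  13  33 283] [0.633  0.0489 0.1903] tool mid ((-35.36691665649414, -38.00526809692383), (6.272388458251953, 23.60247230529785), 83.9178695678711)
```

View pics/w2.png

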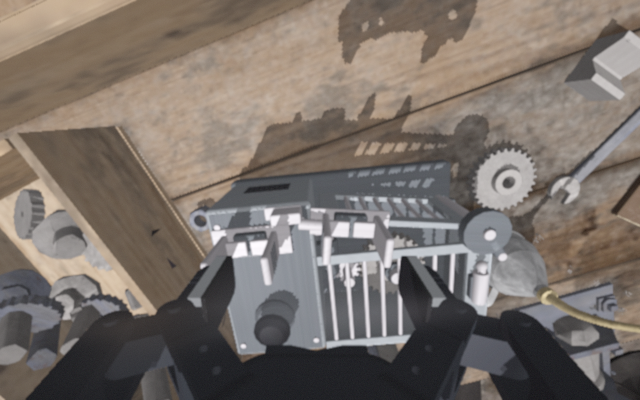

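To row units: 0.08 m / 0.8 = 0.1, 0.06 m / 0.8 = 0.075, 0.05 rad / 6.2832 = 0.008.

>>> move_arm(force=25, plan=[{"delta_pos": [-0.0238,0.0388,0],"turn": [0,0,0.008],"fingers": 0},{"delta_pos": [-0.0238,0.0388,0.0375],"turn": [0,0,0.008],"fingers": 0},{"delta_pos": [-0.0238,0.0388,0.075],"turn": [0,0,0.008],"fingers": 0},{"delta_pos": [-0.0238,0.0388,0.1],"turn": [0,0,0.008],"fingers": 0},{"delta_pos": [-0.0238,0.0388,0.1],"turn": [0,0,0.008],"fingers": 0.3},{"delta_pos": [-0.0238,0.0388,0.1],"turn": [0,0,0.008],"fingers": 0.65},{"delta_pos": [-0.0238,0.0388,0.1],"turn": [0,0,0.008],"fingers": 0.65},{"delta_pos": [-0.0238,0.0388,0.1],"turn": [0,0,0.008],"fingers": 0.65},{"delta_pos": [-0.0238,0.0388,0.1],"turn": [0,0,0.008],"fingers": 0.65}])

```text
clock: 6.82
position: [0.5931, 0.1053, 0.1699]
ee_rot: [-0.194, 0.981, 0.002, 0.002]
ft_force: [-7.0, 10.8, 6.8]
grip_width: 0.375
grasp_force: 26.7
```

Run:
```python
from workcell import *
import numpy as np
from scipy.spatial.transform import Rotation as Ro
o=get_obs();print(o["position"],o["ft_force"],o["grip_width"])
R=Ro.from_quat(o["ee_rot"]).as_matrix();p=o["position"]
h=np.array([.544,.2187]);d=p[:2]-h;print(np.hypot(*d),"gate ang",np.deg2rad(-59.3)-np.arctan2(d[1],d[0]),"tool yaw",np.degrees(np.arctan2(R[1,1],R[0,1])))
for a in np.arange(.1,1.21,.1):
    q=Ro.from_euler("z",-a).as_matrix()[:2,:2]@d+h-p[:2]
    print(round(a,2),(R.T@np.array([*q,0])).round(4))
```

```text
[0.59309997 0.10530638 0.16987715] [-7.01317891 10.83903584  6.80878077] 0.37469798435474194
0.12356747574081368 gate ang 0.12718497412368346 tool yaw 112.3556205030858
0.1 [ 0.0123  0.0004 -0.    ]
0.2 [ 0.0246  0.002  -0.0001]
0.3 [ 0.0366  0.0048 -0.0001]
0.4 [ 0.0483  0.0089 -0.0002]
0.5 [ 0.0595  0.014  -0.0002]
0.6 [ 0.0702  0.0203 -0.0002]
0.7 [ 0.0801  0.0276 -0.0002]
0.8 [ 0.0893  0.0358 -0.0002]
0.9 [ 0.0976  0.045  -0.0002]
1.0 [ 0.105   0.0549 -0.0002]
1.1 [ 0.1114  0.0655 -0.0002]
1.2 [ 0.1166  0.0767 -0.0002]
```

To row units: 0.0702 m / 0.8 = 0.0878, 0.0595 m / 0.8 = 0.0744, 0.6 rad / 6.2832 = 0.0955.

>>> move_arm(plan=[{"delta_pos": [0.0075,0,0],"turn": [0,0,0.008],"fingers": 0.65},{"delta_pos": [0.0154,0.0005,0],"turn": [0,0,0.0159],"fingers": 0.65},{"delta_pos": [0.0308,0.0025,0],"turn": [0,0,0.0318],"fingers": 0.65},{"delta_pos": [0.0458,0.006,0],"turn": [0,0,0.0477],"fingers": 0.65},{"delta_pos": [0.0604,0.0111,0],"turn": [0,0,0.0637],"fingers": 0.65},{"delta_pos": [0.0744,0.0175,0],"turn": [0,0,0.0796],"fingers": 0.65},{"delta_pos": [0.0878,0.0254,0],"turn": [0,0,0.0955],"fingers": 0.65}])

```text
clock: 7.7
position: [0.5211, 0.0972, 0.1698]
ee_rot: [0.106, 0.994, 0.002, 0.002]
ft_force: [-0.6, 12.5, 5.2]
grip_width: 0.375
grasp_force: 27.6
```

```bash
cat > s.py <<'E'
from workcell import *
import numpy as np
from scipy.spatial.transform import Rotation as Ro
o=get_obs();print(o["position"],o["ft_force"],o["grip_width"],o["grasp_force"],o["joint_pos"].round(2))
R=Ro.from_quat(o["ee_rot"]).as_matrix();p=o["position"]
h=np.array([.544,.2187]);d=p[:2]-h;print(np.hypot(*d),"gate ang",np.deg2rad(-59.3)-np.arctan2(d[1],d[0]),"tool ang",np.deg2rad(120.7)-np.arctan2(R[1,1],R[0,1]))
for a in np.arange(.1,.81,.1):
    q=.1245*np.array([np.cos(np.arctan2(d[1],d[0])-a),np.sin(np.arctan2(d[1],d[0])-a)])+h-p[:2]
    print(round(a,2),(R.T@np.array([*q,0])).round(4))
E
python3 s.py
```

```text
[0.52105727 0.09723747 0.16982323] [-0.60447392 12.47445911  5.23117007] 0.3746349261330556 27.616190314292908 [ 0.1   0.2  -0.41  1.79  0.09  1.16  1.02]
0.12361033782991325 gate ang 0.7225038737467848 tool ang 0.7482924353334026
0.1 [ 0.0124 -0.0006 -0.    ]
0.2 [ 0.0248  0.001  -0.0001]
0.3 [ 0.0369  0.0037 -0.0001]
0.4 [ 0.0487  0.0077 -0.0001]
0.5 [ 0.06    0.0128 -0.0001]
0.6 [ 0.0708  0.019  -0.0002]
0.7 [ 0.0809  0.0263 -0.0002]
0.8 [ 0.0902  0.0346 -0.0001]
```

To row units: 0.068 m / 0.8 = 0.085, 0.06 m / 0.8 = 0.075, 0.57 rad / 6.2832 = 0.0907.

>>> move_arm(plan=[{"delta_pos": [0.0155,0.0019,0],"turn": [0,0,0.0159],"fingers": 0.65},{"delta_pos": [0.031,0.0038,0],"turn": [0,0,0.0318],"fingers": 0.65},{"delta_pos": [0.0461,0.0069,0],"turn": [0,0,0.0477],"fingers": 0.65},{"delta_pos": [0.0609,0.0119,0],"turn": [0,0,0.0637],"fingers": 0.65},{"delta_pos": [0.075,0.0181,0],"turn": [0,0,0.0796],"fingers": 0.65},{"delta_pos": [0.085,0.0238,0],"turn": [0,0,0.0907],"fingers": 0.65},{"delta_pos": [0.085,0.0238,0],"turn": [0,0,0.0907],"fingers": 0.65},{"delta_pos": [0.085,0.0238,0],"turn": [0,0,0.0907],"fingers": 0.65},{"delta_pos": [0.085,0.0238,0],"turn": [0,0,0.0907],"fingers": 0.65}])

```text
clock: 8.82
position: [0.4592, 0.1285, 0.1698]
ee_rot: [0.38, 0.925, 0.002, 0.002]
ft_force: [-1.4, 4.8, 7.6]
grip_width: 0.38
grasp_force: 27.8
```

```bash
python3 s.py
python3 - <<'E'
from workcell import camera
import cv2
c=camera("side")["color"]
cv2.imwrite("pics/end.png",cv2.resize(c[150:350,180:420,::-1],None,fx=3,fy=3))
E
python3 s.py|head -2
```

```text
[0.45920405 0.12847973 0.16982401] [-1.41451719  4.84615205  7.58222655] 0.379952411658453 27.820468246936798 [ 0.03  0.09 -0.42  1.92  0.04  1.14  0.39]
0.12381457448903034 gate ang 1.2902309084985069 tool ang 1.3162542305596503
0.1 [ 0.0124 -0.0004 -0.    ]
0.2 [ 0.0248  0.0012 -0.    ]
0.3 [ 0.0369  0.0039 -0.    ]
0.4 [ 0.0487  0.0079 -0.    ]
0.5 [ 0.06   0.013 -0.   ]
0.6 [ 0.0708  0.0192 -0.    ]
0.7 [ 0.0809  0.0265 -0.    ]
0.8 [0.0902 0.0347 0.    ]
[0.45920375 0.1284804  0.16979747] [-0.83418032  5.30477249  7.86892663] 0.37786502697730584 27.824841141700745 [ 0.03  0.09 -0.42  1.92  0.04  1.14  0.39]
0.12381429969415739 gate ang 1.2902363661718947 tool ang 1.3162105292395887
```

View pics/end.png

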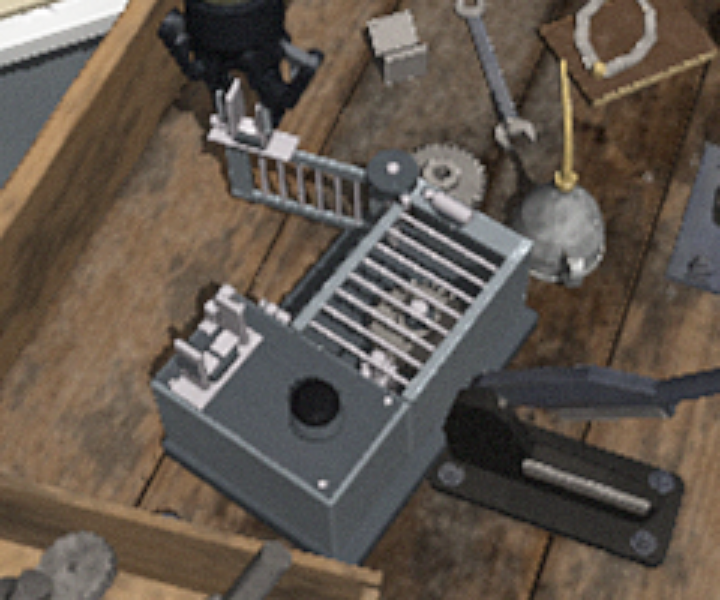

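The gate stands wide open at about 1.29 rad with the gripper at the gate catch (crop about 240,120). The button is up and the column catch is released.

```bash
python3 -c "
from workcell import hand_in;print(hand_in())"
```

```text
the job is handed in; nothing more can be done
None
```

The job is handed in, with no verdict returned: I pressed and released the stop button, worked the column catch, then swung the gate open to about 1.29 rad, where the gripper holds it still by its squeezed safety catch; no bystander was touched as far as the forces and last picture show.

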